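Set the purge gas and crack the purge valve by two turns

ROBOT

A 6-joint arm with a two-finger parallel gripper is mounted at the origin on the work surface. World frame = base frame: x ahead of the robot, y to its left, z up, the work surface at z = 0. Lengths are in m, angles in rad, forces in N, time in s.
With the tool pointing down it reaches from about 0.3 to 0.85 m from the base axis. Payload 5.4 kg.
Tool frame: the origin (TCP) lies on the centre line of the jaws, within the pads' length; the fingertips stand 19 mm ahead of it and the grasp point (between the pads) is the TCP (manip.finger_overhang is the distance from the TCP to the fingertips, in m); x points along the fingers, y is the direction in which the jaws open and shut, and the axes are right-handed (so a half turn about x gives the same grasp; the last joint's range is limited). The gripper opens to 85 mm and grips with 20 to 120 N. Pads are 22 mm wide; open, the fingers measure 114 mm over their backs; the gripper's body (76 mm by 85 mm) begins 54 mm behind the grasp point. The pads swing forward as they close: fully open they stand 13 mm farther back than shut.
Start: joints at [0.955, 0.158, 1.597, -0, 1.386, -0.21], TCP at [0.227, 0.528, 0.25] pointing down, gripper open.
Joint ranges: [-2.91, 2.91], [-0.94, 2.29], [0.18, 2.7], [-1.29, 4.43], [0.17, 2.64], [-3, 3]. Speed limits (rad/s): [2.57, 2.57, 3.14, 3.14, 3.14, 3.14].

INTERFACE

Orientations are given as a unit quaternion [w, x, y, z].
In Python, from workcell import manip gives the robot as it stands. The module is installed in compiled form; this text tells all that it offers.
- The arm moves only by the tool arm_command, never from a script. Its argument "commands" is a list of rows, each a list of 3 entries, a list of its own where there are three numbers: the turn, a rotation vector about the tool's x, y, z scaled (see below), then the shift along the tool's x, y, z scaled (see below), then the closure, from -1 (fully open) to 1 (shut). In form: [[[wx, wy, wz], [x, y, z], gripper], ...]. A call has exactly 10 rows; each row is the pose to reach, as a shift and turn from the pose commanded when the call began, along the tool's axes at that moment; what a row does not reach only later rows make up. The controller multiplies each number of a shift by 120 mm and each number of a turn by 120 degrees. A row lasts 1/12 s, in which the tool goes at most 41.7 mm and 7.16 degrees, less where a joint would pass 70% of its speed; a pose out of reach is approached as far as the arm can. A call with a number of a shift or a turn outside -1 to 1 is refused whole. A call with a gripper value outside its range is refused whole. The fingers move at their own pace and stop on an object; "squeeze" is the grip in N (left out, the last holds). Time passes only in rows, so rows that repeat a pose let the fingers close, or fill a call up. It gives the time, the measured TCP pose, the force and the opening at its end, in the units of the state.
- manip.read_state(): the state, without advancing time (a new reading comes with each control period).
- manip.read_camera(name): name is "scene" or "top" or "wrist"; returns the picture (420x560x3 uint8, red, green, blue); there is no depth.
- manip.camera_info(name): a dict with "K" (3x3 intrinsics, pixels), "extrinsics" (4x4, takes a point from camera to world coordinates). Camera axes: x right, y up, looking along -z (the intrinsics and any distortion apply to the point x, -y, -z); pixel columns grow to the right and rows downward; lengths in m; the calibration is good to about 2 mm. A picture is of the moment at which its call begins: read the wrist's pose just before it. camera_info takes no time and is no camera call; for the wrist camera it gives the pose at the moment of the call.
- manip.hand_in(): hands the job in, once; it reports no verdict.
The state is a dict: "t": time; "q": joint angles; "joint_velocities": joint speeds; "tau": joint torques, N m; "tool_pos": TCP position; "ee_rot": TCP orientation; "ft_force": force on the tool from outside, world axes, zero at the start; "torque": the same for the moment, N m; "finger_gap": opening from 0.0 (shut) to 1.0 (fully open).
Only numpy, scipy, OpenCV 4.12 (cv2) and the standard library are available. Lean on these libraries where they do the work, as an engineer would, in place of code of your own. Each camera call takes 0.05 s, during which the arm holds its last target.

TASK

Get the back-purge ready on the welding bench: first turn the black dial on the grey gas panel until its white pointer stands at the red mark (leave the mark itself where it is). Then take the black crank handle of the red valve wheel, close the valve clockwise all the way to its stop and back it off exactly two full turns. Finish while still gripping the handle with the valve at rest there, ready to shut it again, and do not disturb the flange, the tin or the brush.

Things in the scene. Friction and masses are not known exactly. Their poses are not given: they have to be found in the camera images.
- gas_panel: Grey steel gas panel, fixed to the bench: box 150 (its x) x 120 x 66 mm high, origin at the centre of its underside, two brass stubs on its far (+x) side. On its flat top is a white scale disc 104 mm across with the black dial in the middle.
- dial_axis (a point): Point on the dial's upright turning axis, 100 mm above the bench, to grip at. The dial is a bar 52 mm long, 15 mm thick, its top 11 mm above this point, on a round foot 52 mm across that ends 21 mm below it; panel top 34 mm below. Pinch the bar across its thickness. No stops, friction 0.05 N m, stays where left. Starts 0.8 to 1.5 rad anticlockwise (from above) of the red mark.
- pointer (a point): The white pointer of the dial: the point 40 mm out from the dial's axis in the pointer's direction (a white stripe on the bar's top and a white tooth at its end show it). The bar of the dial lies along the line from axis to pointer. 30 mm lower than dial_axis.
- red_mark (a point): The red mark on the scale (a red strip 12 x 5 mm): the point 40 mm out from the dial's axis in the mark's direction. It must stay where it is. The dial is set when pointer and red mark lie in the same direction from the axis.
- handle: Crank handle: upright black cylinder 21 mm across, 50 mm tall, on the rim of the red valve wheel, 58 mm from the wheel's axis. It spins freely about its own upright axis, so the gripper need not turn as the wheel goes round. Origin: the cylinder's centre, 29 mm above the top of the wheel's rim. Its own yaw says nothing.
- wheel_axis (a point): Point on the valve wheel's upright axis level with the handle's centre, 158 mm above the bench. The red wheel (130 mm across, three spokes, rim's middle 122 mm above the bench) sits on a blue globe valve with pipe and flanges, fixed to the bench. But for the handle nothing on the wheel rises over 14 mm above the rim's middle.
- shut_tab (a point): The tip of the yellow tab fixed to the valve under the wheel, 92 mm out from the wheel's axis, pointing outward: at the stop (valve shut) the handle stands exactly in the direction of this tab, and again at each full turn from it.
- valve_wheel (a joint): Opening of the valve in rad, counted over whole turns: 0 at the hard stop (shut), growing anticlockwise seen from above, 6.283 a turn; starts between 3 and 9, could open to 31.4. Friction 0.12 N m (2 N at the handle), stays where left. Modulo a turn it is the angle of the handle from the yellow tab.
- flange: Bystander: loose aluminium flange ring 90 mm across, 14 mm high, with eight dark bolt holes, lying between valve and panel; origin at the centre of its underside.
- tin: Bystander: green tin 84 mm across and 110 mm high on the left side of the bench; origin at the centre of its underside.
- brush: Bystander: flat hand brush with a wooden handle, about 0.2 m long, lying along x on the right side of the bench; origin at its underside.
Not all that is in view belongs to the job. There is more than one size of the part that bears handle; the job needs the smallest. Leave any brown look-alike of the gas_panel alone.

How it is judged:
By the outcome, as a careful person would: the job done as asked, in the order asked, and still so for the second after the job is handed in, while the arm keeps its last pose, push and grip.
It also fails if it takes over 72 s, if anything falls off the work surface, if the arm or the gripper's body presses on something with over 40 N, if the wrist force passes 120 N, or if a joint passes its speed limit or range.

## Working session

There is one attempt and no reset: what is moved stays moved. The work goes in short steps, Python scripts to look and compute and a tool call to move; the robot and the scene stay as the last step left them, time stands still between calls to the robot, and variables do not carry over. Pictures are saved under pics/ and viewed, and the job is handed in when it is done.

Besides the shell and the picture viewer there is one more tool, called after "Emit:" by a JSON object that holds its "fn" and its "kwargs". arm_command: Moves the arm, as the interface text tells. Shifts and turns lie within -1 to 1; 1 stands for 120 mm of shift or 120 degrees of turn. Its arguments: {"type":"object","properties":{"commands":{"type":"array"},"squeeze":{"type":"number"}},"required":["commands"]}

```bash
mkdir -p pics
python3 - <<'E'
from workcell import manip
import cv2,numpy as np
for n in ["scene","top","wrist"]:
    im=manip.read_camera(n); cv2.imwrite(f"pics/{n}0.png",im[:,:,::-1])
    i=manip.camera_info(n); print(n,np.round(i["K"],1).tolist(),np.round(i["extrinsics"],4).tolist(),[k for k in i])
s=manip.read_state(); print(s); print(manip.finger_overhang)
E
```

```text
scene [[501.4, 0.0, 275.0], [0.0, 501.4, 215.3], [0.0, 0.0, 1.0]] [[-0.7805, -0.3731, 0.5017, 1.1143], [0.6252, -0.463, 0.6283, 0.7591], [-0.0021, 0.804, 0.5946, 0.8546], [0.0, 0.0, 0.0, 1.0]] ['K', 'extrinsics']
top [[516.9, 0.0, 274.9], [0.0, 516.9, 215.4], [0.0, 0.0, 1.0]] [[-0.0055, 0.999, -0.0438, 0.4452], [-1.0, -0.0056, -0.0008, -0.0181], [-0.001, 0.0438, 0.999, 1.7636], [0.0, 0.0, 0.0, 1.0]] ['K', 'extrinsics']
wrist [[319.5, 0.0, 277.4], [0.0, 319.5, 211.9], [0.0, 0.0, 1.0]] [[0.395, -0.8827, -0.2545, 0.1628], [0.9187, 0.3793, 0.1101, 0.5552], [-0.0007, -0.2773, 0.9608, 0.3729], [0.0, 0.0, 0.0, 1.0]] ['K', 'extrinsics']
{'t': 0.15, 'q': array([ 9.54881454e-01,  1.58927841e-01,  1.59795384e+00,  2.69370379e-06,
        1.38623629e+00, -2.10097198e-01]), 'joint_velocities': array([-2.89546851e-04, -2.43015437e-03, -3.35745241e-03, -8.49972176e-04,
        5.74107521e-04, -3.90403614e-05]), 'tau': array([ 1.01869668e-03, -3.96381068e+01, -3.31781602e+01, -1.06947477e-04,
        5.49419216e-03, -3.93386273e-06]), 'tool_pos': array([0.22674346, 0.52791434, 0.2495244 ]), 'ee_rot': array([ 0.69238261,  0.14200226,  0.69281723, -0.14298939]), 'ft_force': array([0.88923543, 0.76283682, 1.09572796]), 'torque': array([ 0.00148756,  0.02008479, -0.01121952]), 'finger_gap': 1.0006956063861276}
0.019
```

View pics/scene0.png

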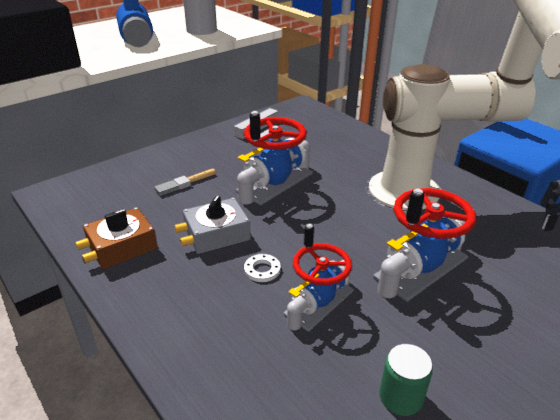

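View pics/top0.png

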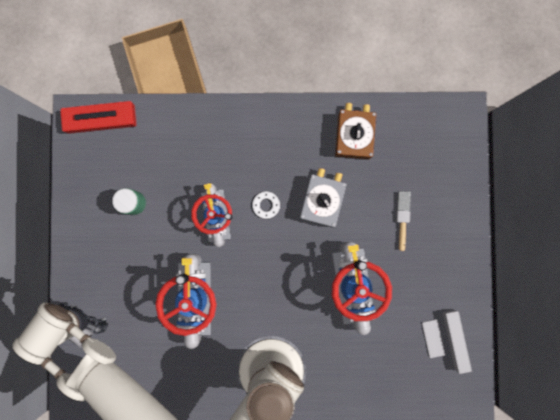

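View pics/wrist0.png

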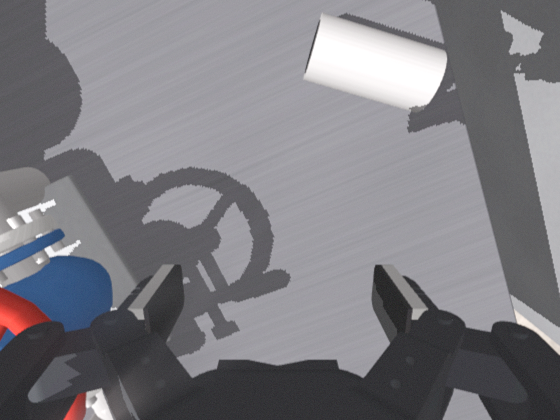

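The scene has three candidate valves in the top view: small at (211,215), large at (186,305) and large at (362,292). The small wheel is about 40 px across, which matches 130 mm, and it sits next to the flange at (266,205). There are two panels: grey at (323,200) is the one meant, and brown at (357,133) is the look-alike. I'll confirm both in an enlarged crop.

```bash
cat > h.py <<'E'
import numpy as np,cv2
from workcell import manip
def ray(name,u,v,z,info=None):
    i=info or manip.camera_info(name);K=np.array(i["K"]);T=np.array(i["extrinsics"])
    d=T[:3,:3]@np.array([(u-K[0,2])/K[0,0],-(v-K[1,2])/K[1,1],-1.]);o=T[:3,3]
    return o+d*(z-o[2])/d[2]
def proj(name,p,info=None):
    i=info or manip.camera_info(name);K=np.array(i["K"]);T=np.array(i["extrinsics"])
    c=T[:3,:3].T@(np.array(p)-T[:3,3]);return K[0,2]+K[0,0]*c[0]/-c[2],K[1,2]-K[1,1]*c[1]/-c[2]
E
python3 - <<'E'
import cv2
from h import *
im=cv2.imread("pics/top0.png")
a=cv2.resize(im[170:260,180:280],None,fx=4,fy=4,interpolation=2); b=cv2.resize(im[155:245,280:380],None,fx=4,fy=4,interpolation=2)
cv2.imwrite("pics/cropt.png",cv2.hconcat([a,b]))
s=cv2.imread("pics/scene0.png")
cv2.imwrite("pics/crops.png",cv2.resize(s[180:340,165:365],None,fx=3.6,fy=3.6,interpolation=2))
print(ray("top",211,215,.122),ray("top",323,201,.1),ray("top",266,205,.014))
E
```

```text
[0.51954955 0.1863577  0.122     ] [ 0.56372549 -0.17216288  0.1       ] [0.55734537 0.01327537 0.014     ]
```

View pics/cropt.png

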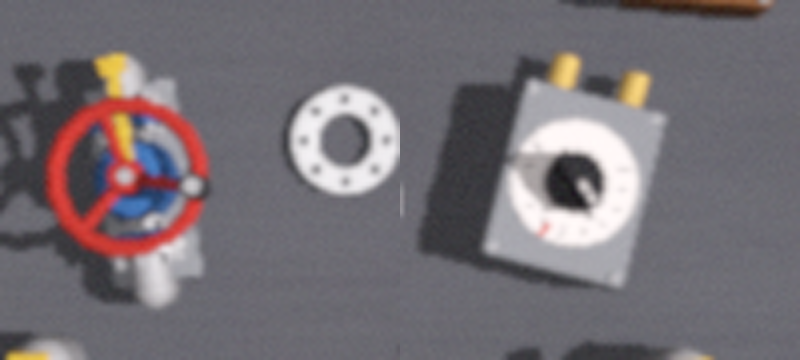

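View pics/crops.png

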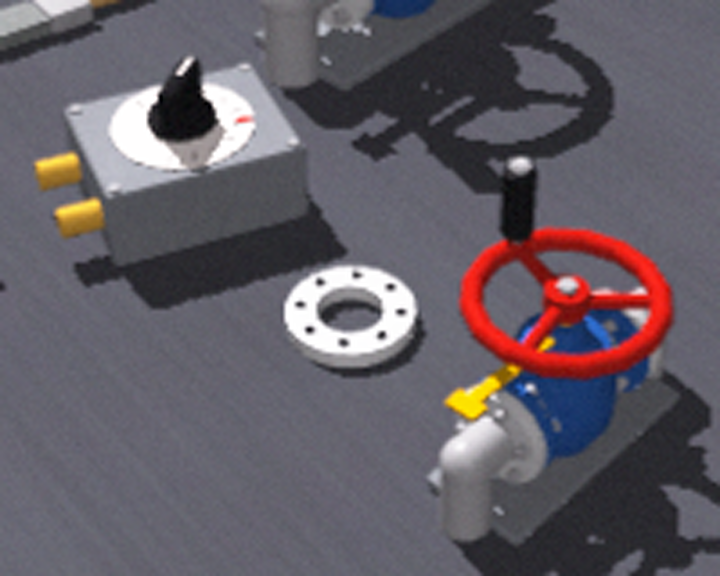

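```bash
cat >> h.py <<'E'
from scipy.spatial.transform import Rotation as Ro
def Rq(q): return Ro.from_quat([q[1],q[2],q[3],q[0]])
def down(psi): # tool x down, y at angle psi
    y=np.array([np.cos(psi),np.sin(psi),0]);x=np.array([0,0,-1.]);return Ro.from_matrix(np.c_[x,y,np.cross(x,y)])
def cmd(p0,R0,p,R):
    d=R0.inv().apply(np.array(p)-p0)/0.12; w=(R0.inv()*R).as_rotvec()/np.radians(120)
    return [np.round(w,3).tolist(),np.round(d,3).tolist()]
def st():
    s=manip.read_state();R=Rq(s['ee_rot']);y=R.as_matrix()[:,1]
    print('t',round(s['t'],2),'p',np.round(s['tool_pos'],4),'psi',np.degrees(np.arctan2(y[1],y[0])).round(2),'F',np.round(s['ft_force'],1),'gap',round(s['finger_gap'],3),'q',np.round(s['q'],2));return s
E
python3 - <<'E'
from h import *
s=st();print(Rq(s['ee_rot']).as_matrix().round(3))
p0=s['tool_pos'];R0=Rq(s['ee_rot'])
T=np.array(manip.camera_info("wrist")["extrinsics"])
print("cam in tool",R0.inv().apply(T[:3,3]-p0), R0.inv().apply(-T[:3,2]),R0.inv().apply(T[:3,1]))
print(proj("wrist",p0),proj("wrist",[p0[0],p0[1],.1]))
E
```

```text
t 0.15 p [0.2267 0.5279 0.2495] psi 66.75 F [0.9 0.8 1.1] gap 1.001 q [ 0.95  0.16  1.6   0.    1.39 -0.21]
[[-0.001  0.395  0.919]
 [-0.001  0.919 -0.395]
 [-1.    -0.001 -0.   ]]
cam in tool [-0.12331551 -0.00033522 -0.06955236] [9.60700528e-01 7.41517072e-04 2.77585926e-01] [ 2.77585660e-01  4.41796919e-04 -9.60700789e-01]
(np.float64(277.96773412976944), np.float64(287.5198570861669)) (np.float64(277.78621500824954), np.float64(201.87843285473699))
```

Emit:
{"fn": "arm_command", "kwargs": {"commands": [[[0,0,0],[-0.2,0,0],-1],[[0,0,0],[-0.4,0,0],-1],[[0,0,0],[-0.6,-0.1,0.1],-1],[[0,0,0],[-0.8,-0.2,0.2],-1],[[0,0,0],[-1,-0.3,0.35],-1],[[0,0,0],[-1,-0.45,0.5],-1],[[0,0,0],[-1,-0.6,0.65],-1],[[0,0,0],[-1,-0.75,0.8],-1],[[0,0,0],[-1,-0.85,0.95],-1],[[0,0,0],[-1,-0.86,0.98],-1]]}}

```text
t: 0.98
tool_pos: [0.2955, 0.3848, 0.3702]
ee_rot: [0.693, 0.143, 0.692, -0.144]
ft_force: [0.5, -0.3, -0.4]
finger_gap: 1.003
```

Emit:
{"fn": "arm_command", "kwargs": {"commands": [[[0,0,0],[0,-0.1,0.1],-1],[[0,0,0],[0,-0.2,0.2],-1],[[0,0,0],[0,-0.3,0.3],-1],[[0,0,0],[0,-0.4,0.4],-1],[[0,0,0],[0,-0.5,0.5],-1],[[0,0,0],[0,-0.6,0.6],-1],[[0,0,0],[0,-0.7,0.7],-1],[[0,0,0],[0,-0.8,0.8],-1],[[0,0,0],[0,-0.85,0.9],-1],[[0,0,0],[0,-0.86,0.98],-1]]}}

```text
t: 1.82
tool_pos: [0.362, 0.2452, 0.3702]
ee_rot: [0.693, 0.143, 0.693, -0.143]
ft_force: [-0.3, -0.2, 1.1]
finger_gap: 0.995
```

Emit:
{"fn": "arm_command", "kwargs": {"commands": [[[0,0,0],[0,-0.1,0.1],-1],[[0,0,0],[0,-0.2,0.2],-1],[[0,0,0],[0,-0.3,0.3],-1],[[0,0,0],[0,-0.4,0.4],-1],[[0,0,0],[0,-0.5,0.5],-1],[[0,0,0],[0,-0.6,0.6],-1],[[0,0,0],[0,-0.7,0.7],-1],[[0,0,0],[0,-0.8,0.8],-1],[[0,0,0],[0,-0.85,0.9],-1],[[0,0,0],[0,-0.86,0.98],-1]]}}

```text
t: 2.65
tool_pos: [0.4298, 0.1039, 0.3702]
ee_rot: [0.693, 0.143, 0.693, -0.143]
ft_force: [-0.2, -0.3, -0.2]
finger_gap: 1.001
```

Emit:
{"fn": "arm_command", "kwargs": {"commands": [[[0,0,0],[0,-0.1,0.1],-1],[[0,0,0],[0,-0.2,0.2],-1],[[0,0,0],[0,-0.3,0.3],-1],[[0,0,0],[0,-0.4,0.4],-1],[[0,0,0],[0,-0.5,0.5],-1],[[0,0,0],[0,-0.6,0.6],-1],[[0,0,0],[0,-0.7,0.7],-1],[[0,0,0],[0,-0.8,0.8],-1],[[0,0,0],[0,-0.85,0.9],-1],[[0,0,0],[0,-0.86,0.98],-1]]}}

```text
t: 3.48
tool_pos: [0.4973, -0.0374, 0.3699]
ee_rot: [0.692, 0.143, 0.693, -0.143]
ft_force: [0.2, -0.1, -1.4]
finger_gap: 1.001
```

Run:
```python
from h import *
s=st();p0=s['tool_pos'];R0=Rq(s['ee_rot'])
print(cmd(p0,R0,[.563,-.172,.25],down(np.radians(121))))
```

```text
t 3.48 p [ 0.4973 -0.0374  0.3699] psi 66.7 F [ 0.2 -0.1 -1.4] gap 1.001 q [-0.32 -0.09  1.62  0.    1.61 -1.48]
[[-0.452, -0.0, -0.0], [0.999, -0.814, 0.947]]
```

Emit:
{"fn": "arm_command", "kwargs": {"commands": [[[-0.05,0,0],[0,-0.1,0.1],-1],[[-0.1,0,0],[0,-0.2,0.2],-1],[[-0.15,0,0],[0.1,-0.3,0.35],-1],[[-0.2,0,0],[0.2,-0.4,0.5],-1],[[-0.25,0,0],[0.4,-0.55,0.65],-1],[[-0.3,0,0],[0.6,-0.7,0.8],-1],[[-0.35,0,0],[0.8,-0.8,0.9],-1],[[-0.4,0,0],[0.95,-0.81,0.95],-1],[[-0.45,0,0],[1,-0.81,0.95],-1],[[-0.45,0,0],[1,-0.81,0.95],-1]]}}

```text
t: 4.32
tool_pos: [0.5622, -0.17, 0.2469]
ee_rot: [0.68, -0.187, 0.683, 0.19]
ft_force: [-0.9, 0.3, -2.0]
finger_gap: 0.999
```

Run:
```python
from h import *
s=st();i=manip.camera_info("wrist");im=manip.read_camera("wrist")
import pickle;pickle.dump(i,open("w1.pkl","wb"))
cv2.imwrite("pics/w1.png",im[:,:,::-1])
print(proj("wrist",[.563,-.172,.066]))
```

```text
t 4.32 p [ 0.5622 -0.17    0.2469] psi 120.9 F [-0.9  0.3 -2. ] gap 0.999 q [-0.5   0.2   1.56  0.    1.39 -2.61]
(np.float64(276.0265863212228), np.float64(193.34018869129252))
```

View pics/w1.png

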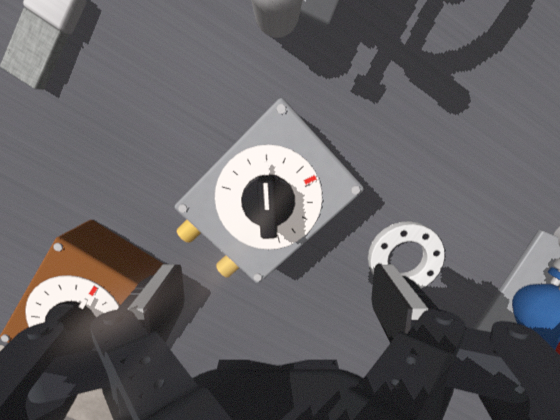

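Run:
```python
from h import *
import pickle;i=pickle.load(open("w1.pkl","rb"))
im=cv2.imread("pics/w1.png")
x0,y0=205,135
c=cv2.resize(im[y0:y0+125,x0:x0+130],None,fx=4.5,fy=4.5,interpolation=2)
cv2.imwrite("pics/w1c.png",c)
# fit disc ellipse: white pixels
hsv=cv2.cvtColor(im,cv2.COLOR_BGR2HSV)
red=(((hsv[...,0]<8)|(hsv[...,0]>172))&(hsv[...,1]>120)&(hsv[...,2]>90));red[:140]=0;red[250:]=0
n,l,s,ce=cv2.connectedComponentsWithStats(red.astype(np.uint8));print(s[1:],ce[1:])
w=(im.min(2)>225).astype(np.uint8);w[:140]=0;w[255:]=0;w[:,:205]=0;w[:,335:]=0
cn=max(cv2.findContours(w,cv2.RETR_EXTERNAL,cv2.CHAIN_APPROX_NONE)[0],key=len)
pts=cn[:,0,:]; P=np.array([ray("wrist",u,v,.067,i)[:2] for u,v in pts])
c0=np.array([.563,-.172])
from scipy.optimize import least_squares
r=least_squares(lambda c:np.hypot(*(P-c).T)-.052,c0,loss='soft_l1',f_scale=.001);print(r.x,np.median(abs(r.fun)))
C=r.x
for k in range(1,n):
  if s[k,4]>15:
    m=ray("wrist",*ce[k],.067,i)[:2]-C;print("mark",np.degrees(np.arctan2(m[1],m[0])),np.hypot(*m))
for z in(.066,.1,.111):print(z,proj("wrist",[*C,z],i))
for u,v in((265.5,183),(268,208),(268,236)):
  m=ray("wrist",u,v,.111,i)[:2]-C;print(np.degrees(np.arctan2(m[1],m[0])),np.hypot(*m))
```

```text
[[304 176  12   8  49]] [[309.73469388 179.46938776]]
[ 0.57056796 -0.17649052] 0.0015726827297907059
mark 145.83580172149584 0.04519679775214934
0.066 (np.float64(267.261333024823), np.float64(198.58861408611278))
0.1 (np.float64(266.3039666791416), np.float64(207.7293793832892))
0.111 (np.float64(265.94454134989456), np.float64(211.16110913995726))
-148.8087184736343 0.024097714409899003
178.4376021038803 0.0032739069168515006
34.87413878428921 0.022346505016524323
```

View pics/w1c.png

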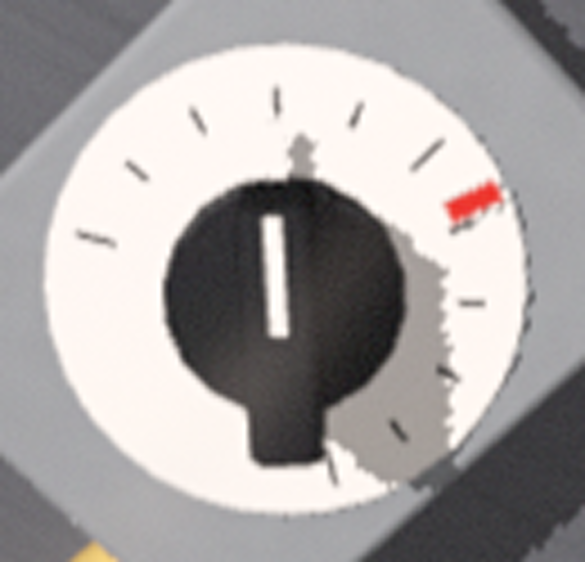

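```bash
cat > dial.py <<'E'
from h import *
import pickle,sys
from scipy.optimize import least_squares
def meas(im,i,box,thr=225,zt=.111):
    x0,y0,x1,y1=box
    w=np.zeros(im.shape[:2],np.uint8);w[y0:y1,x0:x1]=(im.min(2)>thr)[y0:y1,x0:x1]
    cn=max(cv2.findContours(w,cv2.RETR_EXTERNAL,cv2.CHAIN_APPROX_NONE)[0],key=len)[:,0,:]
    P=np.array([ray("wrist",u,v,.066,i)[:2] for u,v in cn]);c=P.mean(0)
    P0=P
    for k in range(20):
        r=least_squares(lambda c:np.hypot(*(P-c[:2]).T)-c[2],[*c,.052][:3],loss='soft_l1',f_scale=.0005);c=r.x[:2]
        d=abs(np.hypot(*(P0-c).T)-r.x[2]);P=P0[d<max(.0012,np.percentile(d,60))]
    C=c;print("centre",C,"r",r.x[2],"n",len(P),len(P0))
    hsv=cv2.cvtColor(im,cv2.COLOR_BGR2HSV)
    red=np.zeros_like(w);red[y0:y1,x0:x1]=(((hsv[...,0]<8)|(hsv[...,0]>172))&(hsv[...,1]>120)&(hsv[...,2]>90))[y0:y1,x0:x1]
    M=cv2.moments(red,True)
    m=None
    if M['m00']>5:
        m=ray("wrist",M['m10']/M['m00'],M['m01']/M['m00'],.067,i)[:2]-C;print("mark",np.degrees(np.arctan2(m[1],m[0])),np.hypot(*m))
    # stripe: bright blobs inside black
    n,l,s,ce=cv2.connectedComponentsWithStats((im.min(2)>130).astype(np.uint8))
    for k in range(1,n):
        if 15<s[k,4]<400 and x0<ce[k][0]<x1 and y0<ce[k][1]<y1:
            ys,xs=np.nonzero(l==k);Q=np.array([ray("wrist",u,v,zt,i)[:2] for u,v in zip(xs,ys)])
            q=Q.mean(0);e,V=np.linalg.eigh(np.cov((Q-q).T));d=V[:,1];d=d*np.sign(d@(q-C))
            print("stripe n",s[k,4],ce[k],"centre rel",q-C,np.hypot(*(q-C)),"ang ctr",np.degrees(np.arctan2(*(q-C)[::-1])),"ang pca",np.degrees(np.arctan2(d[1],d[0])),"len",np.sqrt(12*e[1]))
    return C
E
python3 - <<'E'
from dial import *
i=pickle.load(open("w1.pkl","rb"));im=cv2.imread("pics/w1.png")
C=meas(im,i,(205,140,335,250))
for z in(.066,.1,.111):print(z,proj("wrist",[*C,z],i),proj("top",[*C,z]))
E
```

```text
centre [ 0.57043051 -0.17606422] r 0.05125910642600886 n 318 531
mark 146.18785647687093 0.04484452748742864
stripe n 127 [265.69291339 195.87401575] centre rel [-0.01113804 -0.00726034] 0.013295435338027071 ang ctr -146.90164092658804 ang pca -146.28282648794774 len 0.023091029027363208
0.066 (np.float64(267.7079076443957), np.float64(198.68821738887416)) (np.float64(323.2162644866695), np.float64(199.70055281456257))
0.1 (np.float64(266.80272555580797), np.float64(207.8396112360291)) (np.float64(324.18952761583864), np.float64(198.91916672483933))
0.111 (np.float64(266.462897106418), np.float64(211.27527795993464)) (np.float64(324.5129531842473), np.float64(198.65950391357973))
```

Run:
```python
from dial import *
i=pickle.load(open("w1.pkl","rb"));im=cv2.imread("pics/w1.png")
x0,y0=205,135;k=4.5
c=cv2.resize(im[y0:y0+125,x0:x0+130],None,fx=k,fy=k,interpolation=2)
def dr(C,r,z,col):
    pp=np.array([proj("wrist",[C[0]+r*np.cos(a),C[1]+r*np.sin(a),z],i) for a in np.linspace(0,6.283,200)])
    cv2.polylines(c,[np.round(((pp-[x0,y0]+.5)*k-.5)).astype(int)],1,col,1)
dr([.5704,-.1761],.052,.066,(0,255,0))
dr([.568,-.1755],.052,.066,(255,0,255))
dr([.568,-.1755],.026,.079,(255,0,255))
dr([.5704,-.1761],.026,.079,(0,255,0))
cv2.imwrite("pics/w1o.png",c)
```

```text
(no output)
```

View pics/w1o.png

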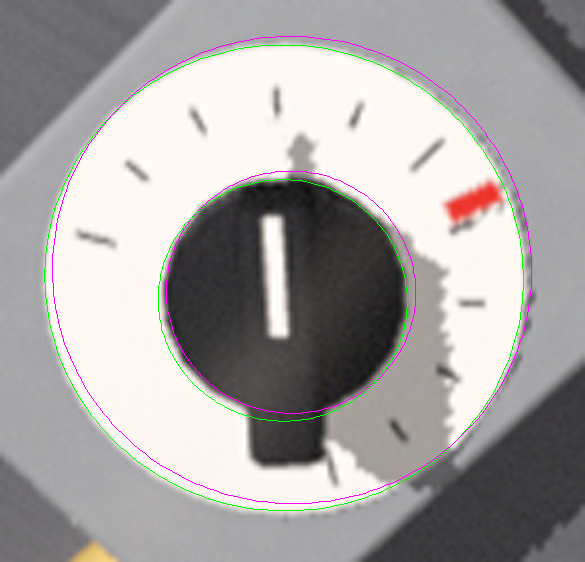

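Run:
```python
from h import *
s=st();p0=s['tool_pos'];R0=Rq(s['ee_rot'])
print(cmd(p0,R0,[.5695,-.1755,.127],down(np.radians(123.5))))
```

```text
t 4.37 p [ 0.5628 -0.1702  0.2488] psi 120.66 F [-0.9 -0.6 -0.6] gap 1.002 q [-0.5   0.19  1.56  0.    1.39 -2.61]
[[-0.024, -0.0, -0.001], [1.015, -0.069, 0.027]]
```

Emit:
{"fn": "arm_command", "kwargs": {"commands": [[[-0.01,0,0],[0.15,-0.07,0.03],0],[[-0.024,0,0],[0.3,-0.07,0.03],0],[[-0.024,0,0],[0.45,-0.07,0.03],0],[[-0.024,0,0],[0.6,-0.07,0.03],0],[[-0.024,0,0],[0.75,-0.07,0.03],0],[[-0.024,0,0],[0.85,-0.07,0.03],0],[[-0.024,0,0],[0.95,-0.07,0.03],0],[[-0.024,0,0],[1,-0.07,0.03],0],[[-0.024,0,0],[1,-0.07,0.03],0],[[-0.024,0,0],[1,-0.07,0.03],0]]}}

```text
t: 5.2
tool_pos: [0.5704, -0.1764, 0.1309]
ee_rot: [0.677, -0.205, 0.677, 0.204]
ft_force: [1.2, 0.3, 0.6]
finger_gap: 0.501
```

Run:
```python
from h import *
s=st();p0=s['tool_pos'];R0=Rq(s['ee_rot'])
print(cmd(p0,R0,[.5695,-.1755,.103],down(np.radians(123.5))))
im=manip.read_camera("wrist");cv2.imwrite("pics/w2.png",im[:,:,::-1])
```

```text
t 5.2 p [ 0.5704 -0.1764  0.1309] psi 123.61 F [1.2 0.3 0.6] gap 0.501 q [-0.5   0.33  1.64  0.    1.17 -2.66]
[[0.001, 0.0, 0.0], [0.232, 0.011, -0.002]]
```

View pics/w2.png

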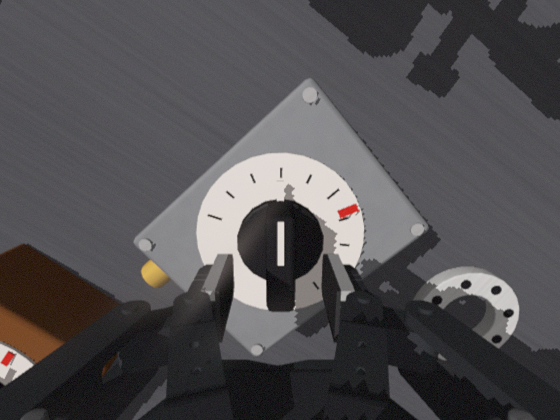

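The bar stands midway between the fingers (280, 240) with its stripe vertical in the picture, so I'll descend and close.

Emit:
{"fn": "arm_command", "kwargs": {"commands": [[[0,0,0],[0.08,0,0],0],[[0,0,0],[0.16,0,0],0],[[0,0,0],[0.23,0,0],0],[[0,0,0],[0.23,0,0],0],[[0,0,0],[0.23,0,0],0.4],[[0,0,0],[0.23,0,0],0.8],[[0,0,0],[0.23,0,0],1],[[0,0,0],[0.23,0,0],1],[[0,0,0],[0.23,0,0],1],[[0,0,0],[0.23,0,0],1]], "squeeze": 40}}

```text
t: 6.08
tool_pos: [0.5696, -0.1757, 0.103]
ee_rot: [0.677, -0.204, 0.677, 0.205]
ft_force: [-3.1, 4.2, 2.9]
finger_gap: 0.169
```

Run:
```python
from h import *
s=st();print(np.round(s['torque'],3))
```

```text
t 6.08 p [ 0.5696 -0.1757  0.103 ] psi 123.64 F [-3.1  4.2  2.9] gap 0.169 q [-0.5   0.37  1.66  0.    1.12 -2.66]
[0.554 0.539 0.01 ]
```

Emit:
{"fn": "arm_command", "kwargs": {"commands": [[[0.02,0,0],[0,0,0],1],[[0.05,0,0],[0,0,0],1],[[0.09,0,0],[0,0,0],1],[[0.13,0,0],[0,0,0],1],[[0.17,0,0],[0,0,0],1],[[0.21,0,0],[0,0,0],1],[[0.25,0,0],[0,0,0],1],[[0.28,0,0],[0,0,0],1],[[0.3,0,0],[0,0,0],1],[[0.3,0,0],[0,0,0],1]]}}

```text
t: 6.92
tool_pos: [0.5695, -0.1757, 0.103]
ee_rot: [0.706, 0.016, 0.707, -0.015]
ft_force: [-3.3, 3.0, 3.3]
finger_gap: 0.165
```

Run:
```python
from h import *
s=st();print(np.round(s['torque'],3))
```

```text
t 6.92 p [ 0.5695 -0.1757  0.103 ] psi 87.54 F [-3.3  3.   3.3] gap 0.165 q [-0.5   0.37  1.66  0.    1.12 -2.03]
[ 0.427  0.644 -0.051]
```

Emit:
{"fn": "arm_command", "kwargs": {"commands": [[[0.02,0,0],[0,0,0],1],[[0.05,0,0],[0,0,0],1],[[0.09,0,0],[0,0,0],1],[[0.13,0,0],[0,0,0],1],[[0.17,0,0],[0,0,0],1],[[0.21,0,0],[0,0,0],1],[[0.24,0,0],[0,0,0],1],[[0.255,0,0],[0,0,0],1],[[0.261,0,0],[0,0,0],1],[[0.261,0,0],[0,0,0],1]]}}

```text
t: 7.75
tool_pos: [0.5695, -0.1757, 0.103]
ee_rot: [0.676, 0.205, 0.677, -0.205]
ft_force: [-3.8, 3.9, 3.6]
finger_gap: 0.168
```

Run:
```python
from h import *
import pickle
s=st();i=manip.camera_info("wrist");im=manip.read_camera("wrist")
pickle.dump(i,open("w3.pkl","wb"))
cv2.imwrite("pics/w3.png",im[:,:,::-1])
```

```text
t 7.75 p [ 0.5695 -0.1757  0.103 ] psi 56.29 F [-3.8  3.9  3.6] gap 0.168 q [-0.5   0.37  1.66  0.    1.12 -1.48]
```

View pics/w3.png

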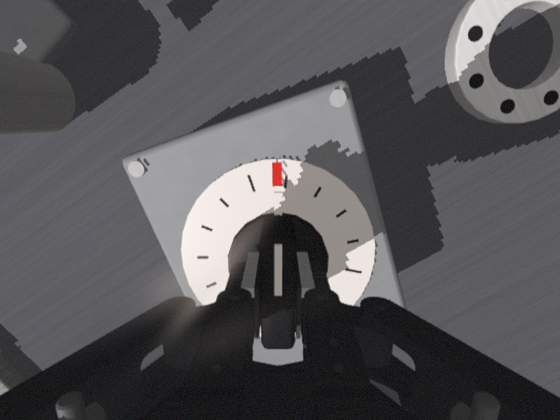

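The stripe (278, 245–295) now points straight at the red mark (277, 174). I'll release, rise and measure.

Emit:
{"fn": "arm_command", "kwargs": {"commands": [[[0,0,0],[0,0,0],0.5],[[0,0,0],[0,0,0],0],[[0,0,0],[0,0,0],0],[[0,0,0],[0,0,0],0],[[0,0,0],[-0.1,0,0],0],[[0,0,0],[-0.3,0,0],0],[[0,0,0],[-0.5,0,0],0],[[0,0,0],[-0.75,0,0],-0.2],[[0,0,0],[-0.9,0,0],-0.5],[[0,0,0],[-1,0,0],-1]]}}

```text
t: 8.63
tool_pos: [0.5713, -0.1771, 0.2269]
ee_rot: [0.679, 0.204, 0.675, -0.205]
ft_force: [0.8, -0.1, 0.2]
finger_gap: 0.861
```

Run:
```python
from dial import *
s=st();i=manip.camera_info("wrist");im=manip.read_camera("wrist")[:,:,::-1].copy()
pickle.dump(i,open("w4.pkl","wb"))
cv2.imwrite("pics/w4.png",im)
print(proj("wrist",[.57,-.176,.066],i))
meas(im,i,(200,130,355,280))
```

```text
t 8.63 p [ 0.5713 -0.1771  0.2269] psi 56.31 F [ 0.8 -0.1  0.2] gap 0.861 q [-0.5   0.23  1.56 -0.    1.34 -1.49]
(np.float64(277.503915322277), np.float64(196.0151548542752))
centre [ 0.57042624 -0.17633866] r 0.05137767653064461 n 316 527
mark 146.62745811566634 0.04464825441161307
stripe n 170 [277.55294118 193.57647059] centre rel [-0.01103762  0.00737964] 0.013277355454476777 ang ctr 146.23369991944895 ang pca 146.40669263700403 len 0.022705515169096947
```

View pics/w4.png

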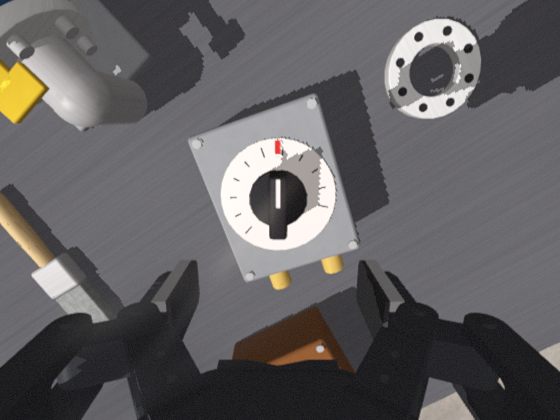

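The dial is set: pointer at 146.2–146.4° against the mark at 146.6°. Next is the valve.

Emit:
{"fn": "arm_command", "kwargs": {"commands": [[[0,0,0],[-0.2,0,0],-1],[[0,0,0],[-0.4,0.1,-0.1],-1],[[0,0,0],[-0.6,0.2,-0.2],-1],[[0,0,0],[-0.75,0.3,-0.3],-1],[[0,0,0],[-0.8,0.4,-0.4],-1],[[0,0,0],[-0.8,0.5,-0.5],-1],[[0,0,0],[-0.8,0.65,-0.6],-1],[[0,0,0],[-0.8,0.8,-0.75],-1],[[0,0,0],[-0.8,0.9,-0.8],-1],[[0,0,0],[-0.8,0.95,-0.85],-1]]}}

```text
t: 9.52
tool_pos: [0.5481, -0.0232, 0.3174]
ee_rot: [0.676, 0.204, 0.678, -0.204]
ft_force: [0.0, 0.7, 0.9]
finger_gap: 0.999
```

Emit:
{"fn": "arm_command", "kwargs": {"commands": [[[0,0,0],[0,0.1,-0.1],-1],[[0,0,0],[0,0.2,-0.2],-1],[[0,0,0],[0,0.3,-0.3],-1],[[0,0,0],[0,0.4,-0.4],-1],[[0,0,0],[0,0.5,-0.5],-1],[[0,0,0],[0,0.6,-0.6],-1],[[0,0,0],[0,0.7,-0.7],-1],[[0,0,0],[0,0.85,-0.8],-1],[[0,0,0],[0,0.95,-0.85],-1],[[0,0,0],[0,0.95,-0.85],-1]]}}

```text
t: 10.35
tool_pos: [0.5266, 0.1282, 0.3179]
ee_rot: [0.677, 0.204, 0.677, -0.204]
ft_force: [0.0, -0.8, 0.0]
finger_gap: 0.998
```

Run:
```python
from h import *
import pickle
s=st();i=manip.camera_info("wrist");im=manip.read_camera("wrist")[:,:,::-1].copy()
pickle.dump(i,open("w5.pkl","wb"))
cv2.imwrite("pics/w5.png",im)
print(proj("wrist",[.52,.186,.122],i))
```

```text
t 10.35 p [0.5266 0.1282 0.3179] psi 56.44 F [ 0.  -0.8  0. ] gap 0.998 q [ 0.02  0.04  1.6   0.    1.51 -0.97]
(np.float64(322.38068955144365), np.float64(153.62324310871963))
```

View pics/w5.png

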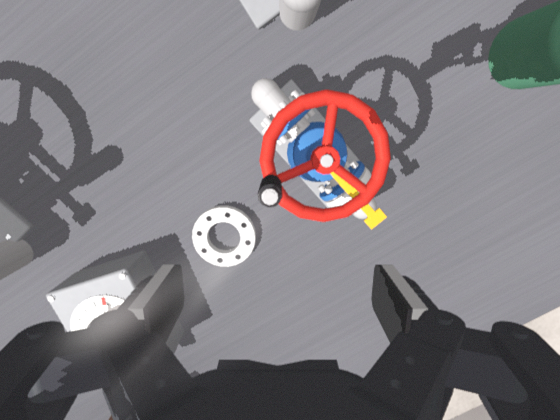

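Run:
```python
from h import *
im=cv2.imread("pics/w5.png")
cv2.imwrite("pics/w5c.png",cv2.resize(im[80:240,240:400],None,fx=3.7,fy=3.7,interpolation=2))
```

```text
(no output)
```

View pics/w5c.png

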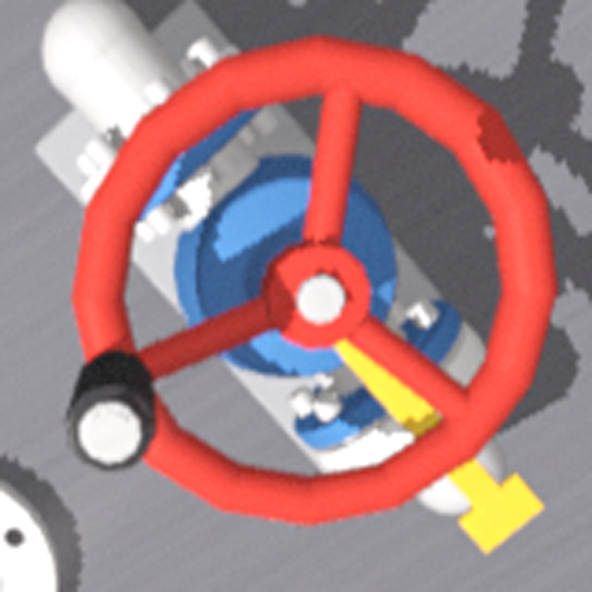

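Run:
```python
from h import *
import pickle
from scipy.optimize import least_squares
i=pickle.load(open("w5.pkl","rb"));im=cv2.imread("pics/w5.png")
hsv=cv2.cvtColor(im,cv2.COLOR_BGR2HSV)
m=(((hsv[...,0]<8)|(hsv[...,0]>172))&(hsv[...,1]>140)&(hsv[...,2]>60)).astype(np.uint8);m[:80]=0;m[230:]=0;m[:,:250]=0
cn=max(cv2.findContours(m,cv2.RETR_EXTERNAL,cv2.CHAIN_APPROX_NONE)[0],key=len)[:,0,:]
K=np.array(i["K"]);T=np.array(i["extrinsics"])
# torus outline: use ring centre-line ~ fit outer contour at z .122
P=np.array([ray("wrist",u,v,.122,i)[:2] for u,v in cn])
r=least_squares(lambda c:np.hypot(*(P-c[:2]).T)-c[2],[.52,.186,.065],loss='soft_l1',f_scale=.0007)
print("rim",r.x,np.median(abs(r.fun)));C=r.x[:2]
hp=ray("wrist",269.5,196.5,.183,i)[:2];d=hp-C
print("handle top",hp,np.hypot(*d),np.degrees(np.arctan2(d[1],d[0])))
y=((hsv[...,0]>18)&(hsv[...,0]<34)&(hsv[...,1]>140)&(hsv[...,2]>110)).astype(np.uint8);y[:160]=0;y[240:]=0;y[:,:320]=0;y[:,400:]=0
ys,xs=np.nonzero(y);print(len(xs),xs.min(),xs.max(),ys.min(),ys.max())
for z in(.06,.07,.08,.09,.1,.11,.12):
    Q=np.array([ray("wrist",u,v,z,i)[:2] for u,v in zip(xs,ys)])-C
    rr=np.hypot(*Q.T);a=np.degrees(np.arctan2(Q[:,1],Q[:,0]))
    o=rr>rr.max()-.010
    print(z,"rmax",np.percentile(rr,99.5).round(4),"outer ang mean",a[o].mean().round(2),"mid",((a[o].min()+a[o].max())/2).round(2),"inner ang",np.median(a[rr<rr.max()-.02]).round(2))
```

```text
rim [0.52259401 0.18904331 0.06006285] 0.004295070040049077
handle top [0.51599769 0.12740257] 0.061992680972846305 -96.10810601998656
531 331 385 172 228
0.06 rmax 0.1205 outer ang mean 7.03 mid 6.95 inner ang 4.75
0.07 rmax 0.1159 outer ang mean 6.75 mid 6.64 inner ang 4.29
0.08 rmax 0.1113 outer ang mean 6.47 mid 6.4 inner ang 3.79
0.09 rmax 0.1067 outer ang mean 6.29 mid 6.14 inner ang 3.17
0.1 rmax 0.1021 outer ang mean 5.97 mid 5.86 inner ang 2.45
0.11 rmax 0.0975 outer ang mean 5.65 mid 5.54 inner ang 1.63
0.12 rmax 0.0929 outer ang mean 5.3 mid 5.2 inner ang 0.6
```

Run:
```python
from h import *
import pickle
from scipy.optimize import least_squares
i=pickle.load(open("w5.pkl","rb"));im=cv2.imread("pics/w5.png")
hsv=cv2.cvtColor(im,cv2.COLOR_BGR2HSV)
m=(((hsv[...,0]<8)|(hsv[...,0]>172))&(hsv[...,1]>120)&(hsv[...,2]>60)).astype(np.uint8);m[:80]=0;m[230:]=0;m[:,:250]=0
ys,xs=np.nonzero(m)
# fit annulus: for angle bins outer & inner pixel
P=np.array([ray("wrist",u,v,.122,i)[:2] for u,v in zip(xs,ys)])
C=np.array([.522,.187])
for k in range(10):
    d=P-C;rr=np.hypot(*d.T);a=np.degrees(np.arctan2(d[:,1],d[:,0]))
    B=[]
    for b in range(-180,180,5):
        s=(a>=b)&(a<b+5)&(rr<.075)
        if -125<b<-65 or s.sum()<3: continue
        j=np.argmax(np.where(s,rr,0));B.append(P[j])
    B=np.array(B)
    r=least_squares(lambda c:np.hypot(*(B-c[:2]).T)-c[2],[*C,.065],loss='soft_l1',f_scale=.0007);C=r.x[:2]
print("rim",r.x,np.abs(r.fun).max())
print("hub top as",[ray("wrist",327,160.8,z,i)[:2].round(4) for z in(.13,.136,.14)])
k=3.7;c=cv2.imread("pics/w5c.png")
for CC,col in((C,(0,255,0)),):
  for R in(.065,.051,.058):
    pp=np.array([proj("wrist",[CC[0]+R*np.cos(t),CC[1]+R*np.sin(t),.122],i) for t in np.linspace(0,6.283,200)])
    cv2.polylines(c,[np.round(((pp-[240,80]+.5)*k-.5)).astype(int)],1,col,1)
cv2.imwrite("pics/w5o.png",c)
for u,v in((269.5,196.5),(269.6,197.2)):
    d=ray("wrist",u,v,.183,i)[:2]-C;print("handle",d+C,np.hypot(*d),np.degrees(np.arctan2(d[1],d[0])))
```

```text
rim [0.52572463 0.18511524 0.06415047] 0.0011725764799090654
hub top as [array([0.5271, 0.1857]), array([0.5259, 0.1853]), array([0.5252, 0.185 ])]
handle [0.51599769 0.12740257] 0.058526625346705004 -99.56676650646433
handle [0.5165382  0.12713851] 0.058700010864545155 -99.0036815017127
```

View pics/w5o.png

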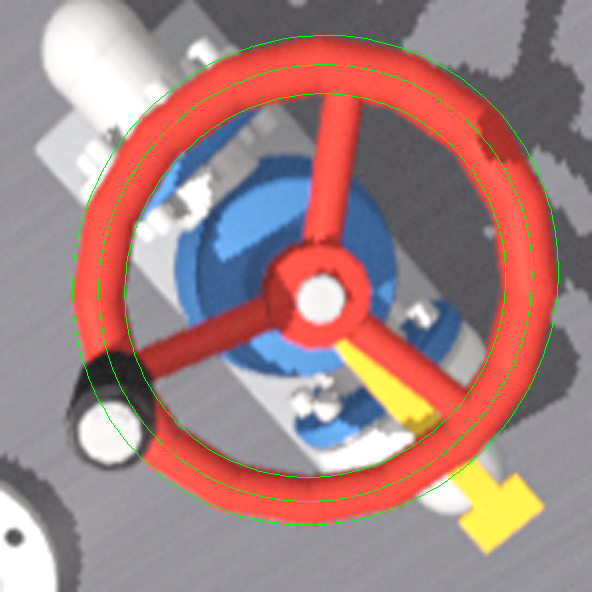

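Run:
```python
from h import *
import pickle
i=pickle.load(open("w5.pkl","rb"));im=cv2.imread("pics/w5.png");C=np.array([.5257,.1852])
hsv=cv2.cvtColor(im,cv2.COLOR_BGR2HSV)
y=((hsv[...,0]>18)&(hsv[...,0]<34)&(hsv[...,1]>140)&(hsv[...,2]>110)).astype(np.uint8);y[:160]=0;y[240:]=0;y[:,:320]=0;y[:,400:]=0
ys,xs=np.nonzero(y)
for z in(.07,.08,.09,.095,.1,.105,.11):
    Q=np.array([ray("wrist",u,v,z,i)[:2] for u,v in zip(xs,ys)])-C
    rr=np.hypot(*Q.T);a=np.degrees(np.arctan2(Q[:,1],Q[:,0]))
    o=rr>rr.max()-.010;n=rr<rr.max()-.02
    print(z,"rmax",np.percentile(rr,99.5).round(4),"outer",a[o].mean().round(2),"inner",np.median(a[n]).round(2))
tp=cv2.imread("pics/top0.png");h=cv2.cvtColor(tp,cv2.COLOR_BGR2HSV)
y=((h[...,0]>18)&(h[...,0]<34)&(h[...,1]>110)&(h[...,2]>110))
yy,xx=np.nonzero(y[175:215,195:225]);xx+=195;yy+=175
for z in(.08,.09,.1):
    Q=np.array([ray("top",u,v,z)[:2] for u,v in zip(xx,yy)])-ray("top",*proj("top",[*C,.122]),.122)[:2]
    rr=np.hypot(*Q.T);o=rr>rr.max()-.015;print("top",z,rr.max(),Q[o].mean(0),np.degrees(np.arctan2(*Q[o].mean(0)[::-1])))
```

```text
0.07 rmax 0.1134 outer 9.07 inner 8.24
0.08 rmax 0.1087 outer 8.88 inner 7.89
0.09 rmax 0.1041 outer 8.77 inner 7.58
0.095 rmax 0.1018 outer 8.76 inner 7.35
0.1 rmax 0.0994 outer 8.67 inner 7.18
0.105 rmax 0.0971 outer 8.52 inner 6.92
0.11 rmax 0.0948 outer 8.42 inner 6.68
top 0.08 0.10134936449037948 [0.09143545 0.01955636] 12.072619379630199
top 0.09 0.10012556587548802 [0.09041409 0.01823258] 11.401161151207136
top 0.1 0.09891499364732927 [0.08962471 0.01691211] 10.686014270526847
```

Emit:
{"fn": "arm_command", "kwargs": {"commands": [[[0,0,0],[0,-0.03,-0.04],-1],[[0,0,0],[0.1,-0.054,-0.068],-0.5],[[0,0,0],[0.2,-0.054,-0.068],-0.3],[[0,0,0],[0.3,-0.054,-0.068],-0.3],[[0,0,0],[0.4,-0.054,-0.068],-0.3],[[0,0,0],[0.5,-0.054,-0.068],-0.3],[[0,0,0],[0.6,-0.054,-0.068],-0.3],[[0,0,0],[0.7,-0.054,-0.068],-0.3],[[0,0,0],[0.8,-0.054,-0.068],-0.3],[[0,0,0],[0.8,-0.054,-0.068],-0.3]]}}

```text
t: 11.23
tool_pos: [0.5147, 0.1256, 0.2193]
ee_rot: [0.675, 0.204, 0.679, -0.205]
ft_force: [0.2, 0.5, 0.2]
finger_gap: 0.648
```

Run:
```python
from h import *
s=st();p0=s['tool_pos'];R0=Rq(s['ee_rot'])
i=manip.camera_info("wrist");im=manip.read_camera("wrist");cv2.imwrite("pics/w6.png",im[:,:,::-1])
print(cmd(p0,R0,[.5162,.1273,.165],R0),proj("wrist",[.5162,.1273,.183],i))
```

```text
t 11.23 p [0.5147 0.1256 0.2193] psi 56.31 F [0.2 0.5 0.2] gap 0.648 q [ 0.01  0.07  1.75 -0.    1.32 -0.97]
[[0.0, 0.0, 0.0], [0.452, 0.02, 0.004]] (np.float64(281.8656426262028), np.float64(254.36510364725532))
```

View pics/w6.png

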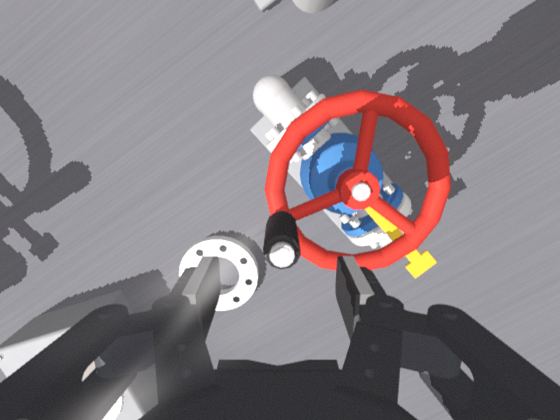

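The handle top is at (283, 255), where I predicted it and between the fingers, so I'll descend and grip.

Emit:
{"fn": "arm_command", "kwargs": {"commands": [[[0,0,0],[0.1,0.02,0],-0.3],[[0,0,0],[0.2,0.02,0],-0.3],[[0,0,0],[0.3,0.02,0],-0.3],[[0,0,0],[0.4,0.02,0],-0.3],[[0,0,0],[0.45,0.02,0],-0.3],[[0,0,0],[0.45,0.02,0],0],[[0,0,0],[0.45,0.02,0],0.4],[[0,0,0],[0.45,0.02,0],1],[[0,0,0],[0.45,0.02,0],1],[[0,0,0],[0.45,0.02,0],1]], "squeeze": 40}}

```text
t: 12.12
tool_pos: [0.5179, 0.1268, 0.1693]
ee_rot: [0.677, 0.204, 0.676, -0.205]
ft_force: [-2.4, -4.1, 0.7]
finger_gap: 0.233
```

Run:
```python
from h import *
s=st();d=s['tool_pos'][:2]-[.5257,.1852];print(np.hypot(*d),np.degrees(np.arctan2(d[1],d[0])))
im=manip.read_camera("wrist");cv2.imwrite("pics/w7.png",im[:,:,::-1])
```

```text
t 12.12 p [0.5179 0.1268 0.1693] psi 56.31 F [-2.4 -4.1  0.7] gap 0.233 q [ 0.01  0.13  1.8  -0.    1.22 -0.97]
0.05887652297811486 -97.58474044155518
```

View pics/w7.png

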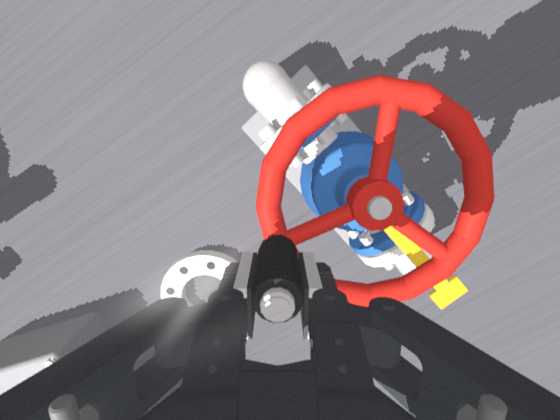

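```bash
cat >> h.py <<'E'
def arc(C,r,a1,n=10,a0=None,prof=None):
    """rows of z,y shifts from present pose along the circle to angle a1 deg"""
    s=st();p0=s['tool_pos'];R0=Rq(s['ee_rot']);C=np.array(C);d=p0[:2]-C
    c=np.degrees(np.arctan2(d[1],d[0]));print("now r",np.hypot(*d).round(5),"ang",c.round(2))
    if a0 is None:a0=c
    f=np.array(prof) if prof is not None else np.arange(1,n+1)/n
    for k in f:
        a=np.radians(a0+(a1-a0)*k);p=[C[0]+r*np.cos(a),C[1]+r*np.sin(a),p0[2]]
        x=R0.inv().apply(p-p0)/.12;print(f"[[0,0,0],[0,{x[1]:.3f},{x[2]:.3f}],1],",end=" ")
    print()
E
python3 -c "
from h import *
arc([.5257,.1852],.0585,-180,prof=[.05,.15,.27,.4,.53,.66,.79,.9,1,1])"
```

```text
t 12.17 p [0.5179 0.1268 0.1693] psi 56.31 F [-2.2 -4.9  1.3] gap 0.233 q [ 0.01  0.13  1.8  -0.    1.22 -0.97]
now r 0.05889 ang -97.58
[[0,0,0],[0,-0.011,-0.033],1], [[0,0,0],[0,-0.033,-0.100],1], [[0,0,0],[0,-0.046,-0.183],1], [[0,0,0],[0,-0.043,-0.274],1], [[0,0,0],[0,-0.024,-0.363],1], [[0,0,0],[0,0.011,-0.447],1], [[0,0,0],[0,0.062,-0.523],1], [[0,0,0],[0,0.115,-0.579],1], [[0,0,0],[0,0.170,-0.622],1], [[0,0,0],[0,0.170,-0.622],1],
```

Emit:
{"fn": "arm_command", "kwargs": {"commands": [[[0,0,0],[0,-0.01,-0.033],1],[[0,0,0],[0,-0.033,-0.1],1],[[0,0,0],[0,-0.046,-0.183],1],[[0,0,0],[0,-0.043,-0.274],1],[[0,0,0],[0,-0.024,-0.363],1],[[0,0,0],[0,0.011,-0.447],1],[[0,0,0],[0,0.062,-0.523],1],[[0,0,0],[0,0.115,-0.58],1],[[0,0,0],[0,0.17,-0.622],1],[[0,0,0],[0,0.17,-0.622],1]]}}

```text
t: 13.0
tool_pos: [0.4688, 0.1883, 0.1694]
ee_rot: [0.679, 0.206, 0.675, -0.203]
ft_force: [8.7, 0.5, -6.1]
finger_gap: 0.234
```

```bash
python3 -c "
from h import *
arc([.5257,.1852],.0585,-270)
im=manip.read_camera('wrist');cv2.imwrite('pics/w8.png',im[:,:,::-1])"
```

```text
t 13.0 p [0.4688 0.1883 0.1694] psi 56.39 F [ 8.7  0.5 -6.1] gap 0.234 q [ 0.14  0.05  1.88  0.    1.2  -0.84]
now r 0.05703 ang 176.91
[[0,0,0],[0,0.361,-0.063],1], [[0,0,0],[0,0.659,0.157],1], [[0,0,0],[0,0.715,0.524],1], [[0,0,0],[0,0.498,0.824],1], [[0,0,0],[0,0.132,0.885],1], [[0,0,0],[0,-0.170,0.670],1], [[0,0,0],[0,-0.235,0.305],1], [[0,0,0],[0,-0.024,0.001],1], [[0,0,0],[0,0.340,-0.068],1], [[0,0,0],[0,0.647,0.140],1],
```

View pics/w8.png

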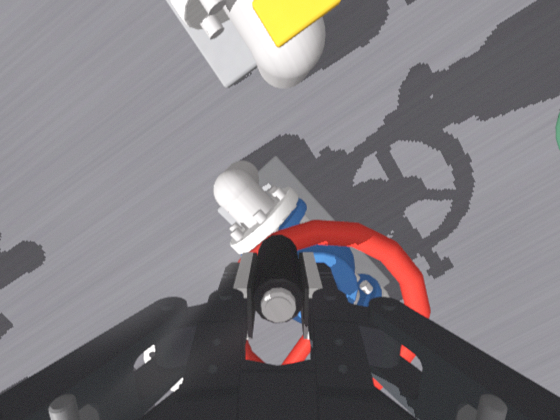

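```bash
python3 -c "
from h import *
arc([.5262,.1846],.058,-275,a0=-183.5,prof=[.05,.15,.27,.4,.53,.66,.79,.9,1,1])"
```

```text
t 13.05 p [0.4687 0.188  0.1693] psi 56.38 F [10.1  0.8 -6. ] gap 0.235 q [ 0.14  0.05  1.88  0.    1.2  -0.84]
now r 0.05757 ang 176.62
[[0,0,0],[0,0.033,-0.022],1], [[0,0,0],[0,0.105,-0.049],1], [[0,0,0],[0,0.196,-0.067],1], [[0,0,0],[0,0.296,-0.066],1], [[0,0,0],[0,0.394,-0.044],1], [[0,0,0],[0,0.485,-0.003],1], [[0,0,0],[0,0.566,0.056],1], [[0,0,0],[0,0.624,0.118],1], [[0,0,0],[0,0.666,0.183],1], [[0,0,0],[0,0.666,0.183],1],
```

Emit:
{"fn": "arm_command", "kwargs": {"commands": [[[0,0,0],[0,0.04,-0.01],1],[[0,0,0],[0,0.115,-0.035],1],[[0,0,0],[0,0.205,-0.053],1],[[0,0,0],[0,0.305,-0.052],1],[[0,0,0],[0,0.403,-0.03],1],[[0,0,0],[0,0.494,0.011],1],[[0,0,0],[0,0.575,0.07],1],[[0,0,0],[0,0.633,0.132],1],[[0,0,0],[0,0.675,0.197],1],[[0,0,0],[0,0.675,0.197],1]]}}

```text
t: 13.88
tool_pos: [0.533, 0.2417, 0.1693]
ee_rot: [0.677, 0.205, 0.676, -0.204]
ft_force: [1.3, -0.5, 3.2]
finger_gap: 0.234
```

```bash
python3 -c "
from h import *
arc([.5262,.1846],.058,-335,a0=-275,prof=[.05,.15,.27,.4,.53,.66,.79,.9,1,1])"
```

```text
t 13.88 p [0.533  0.2417 0.1693] psi 56.33 F [ 1.3 -0.5  3.2] gap 0.234 q [ 0.22  0.26  1.65  0.    1.23 -0.76]
now r 0.05752 ang 83.21
[[0,0,0],[0,0.008,0.007],1], [[0,0,0],[0,0.028,0.054],1], [[0,0,0],[0,0.044,0.112],1], [[0,0,0],[0,0.054,0.177],1], [[0,0,0],[0,0.055,0.243],1], [[0,0,0],[0,0.047,0.308],1], [[0,0,0],[0,0.030,0.372],1], [[0,0,0],[0,0.009,0.424],1], [[0,0,0],[0,-0.015,0.468],1], [[0,0,0],[0,-0.015,0.468],1],
```

Emit:
{"fn": "arm_command", "kwargs": {"commands": [[[0,0,0],[0,0.008,0.015],1],[[0,0,0],[0,0.028,0.054],1],[[0,0,0],[0,0.044,0.112],1],[[0,0,0],[0,0.054,0.177],1],[[0,0,0],[0,0.055,0.243],1],[[0,0,0],[0,0.047,0.308],1],[[0,0,0],[0,0.03,0.372],1],[[0,0,0],[0,0.009,0.424],1],[[0,0,0],[0,-0.015,0.468],1],[[0,0,0],[0,-0.015,0.468],1]]}}

```text
t: 14.72
tool_pos: [0.5794, 0.2081, 0.1694]
ee_rot: [0.678, 0.206, 0.675, -0.204]
ft_force: [8.0, 1.3, 0.4]
finger_gap: 0.235
```

```bash
python3 -c "
from h import *
from scipy.optimize import least_squares
s=manip.read_state()['tool_pos'][:2]
P=np.array([[.5179,.1268],[.4688,.1883],[.533,.2417],s])
r=least_squares(lambda c:np.hypot(*(P-c).T)-.058,[.526,.185]);print(r.x,r.fun)
arc([.5262,.1846],.058,-365,a0=-335,n=10)"
```

```text
[0.52662548 0.18408885] [-5.04845558e-05 -2.13789163e-05 -3.72608589e-05 -2.72834408e-05]
t 14.72 p [0.5794 0.2081 0.1694] psi 56.27 F [8.  1.3 0.4] gap 0.235 q [ 0.15  0.33  1.56  0.    1.25 -0.83]
now r 0.05815 ang 23.88
[[0,0,0],[0,-0.010,0.013],1], [[0,0,0],[0,-0.025,0.033],1], [[0,0,0],[0,-0.040,0.053],1], [[0,0,0],[0,-0.057,0.072],1], [[0,0,0],[0,-0.075,0.090],1], [[0,0,0],[0,-0.094,0.107],1], [[0,0,0],[0,-0.113,0.123],1], [[0,0,0],[0,-0.134,0.138],1], [[0,0,0],[0,-0.155,0.152],1], [[0,0,0],[0,-0.177,0.164],1],
```

Emit:
{"fn": "arm_command", "kwargs": {"commands": [[[0,0,0],[0,-0.01,0.013],1],[[0,0,0],[0,-0.025,0.033],1],[[0,0,0],[0,-0.04,0.053],1],[[0,0,0],[0,-0.057,0.07],1],[[0,0,0],[0,-0.075,0.085],1],[[0,0,0],[0,-0.085,0.09],1],[[0,0,0],[0,-0.094,0.097],1],[[0,0,0],[0,-0.104,0.104],1],[[0,0,0],[0,-0.114,0.11],1],[[0,0,0],[0,-0.114,0.11],1]]}}

```text
t: 15.55
tool_pos: [0.5838, 0.1926, 0.1694]
ee_rot: [0.679, 0.209, 0.674, -0.201]
ft_force: [14.7, 13.1, -5.5]
finger_gap: 0.232
```

```bash
python3 -c "
from h import *
arc([.52663,.18409],.058,0,n=10)"
```

```text
t 15.55 p [0.5838 0.1926 0.1694] psi 56.29 F [14.7 13.1 -5.5] gap 0.232 q [ 0.12  0.32  1.57  0.01  1.24 -0.87]
now r 0.05781 ang 8.44
[[0,0,0],[0,-0.004,0.006],1], [[0,0,0],[0,-0.010,0.011],1], [[0,0,0],[0,-0.015,0.015],1], [[0,0,0],[0,-0.021,0.020],1], [[0,0,0],[0,-0.026,0.024],1], [[0,0,0],[0,-0.032,0.028],1], [[0,0,0],[0,-0.038,0.033],1], [[0,0,0],[0,-0.043,0.037],1], [[0,0,0],[0,-0.049,0.041],1], [[0,0,0],[0,-0.055,0.045],1],
```

Emit:
{"fn": "arm_command", "kwargs": {"commands": [[[0,0,0],[0,-0.005,0.008],1],[[0,0,0],[0,-0.01,0.016],1],[[0,0,0],[0,-0.014,0.024],1],[[0,0,0],[0,-0.014,0.024],1],[[0,0,0],[0,-0.014,0.024],1],[[0,0,0],[0,-0.014,0.024],1],[[0,0,0],[0,-0.014,0.024],1],[[0,0,0],[0,-0.014,0.024],1],[[0,0,0],[0,-0.014,0.024],1],[[0,0,0],[0,-0.014,0.024],1]]}}

```text
t: 16.38
tool_pos: [0.5839, 0.1924, 0.1694]
ee_rot: [0.678, 0.209, 0.676, -0.2]
ft_force: [10.2, 21.9, -2.5]
finger_gap: 0.236
```

```bash
python3 -c "
from h import *
import pickle
arc([.52663,.18409],.058,0,n=1)
i=manip.camera_info('wrist');pickle.dump(i,open('w9.pkl','wb'))
im=manip.read_camera('wrist');cv2.imwrite('pics/w9.png',im[:,:,::-1])
im=manip.read_camera('scene')[:,:,::-1];cv2.imwrite('pics/s9.png',cv2.resize(im[170:350,220:420],None,fx=3.5,fy=3.5,interpolation=2))"
```

```text
t 16.38 p [0.5839 0.1924 0.1694] psi 56.35 F [10.2 21.9 -2.5] gap 0.236 q [ 0.12  0.32  1.57  0.01  1.24 -0.87]
now r 0.05787 ang 8.26
[[0,0,0],[0,-0.054,0.043],1],
```

View pics/w9.png

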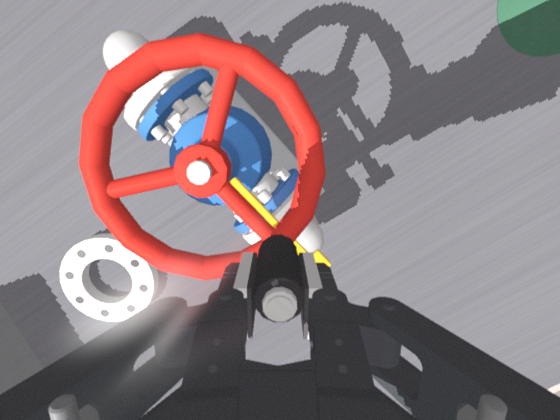

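View pics/s9.png

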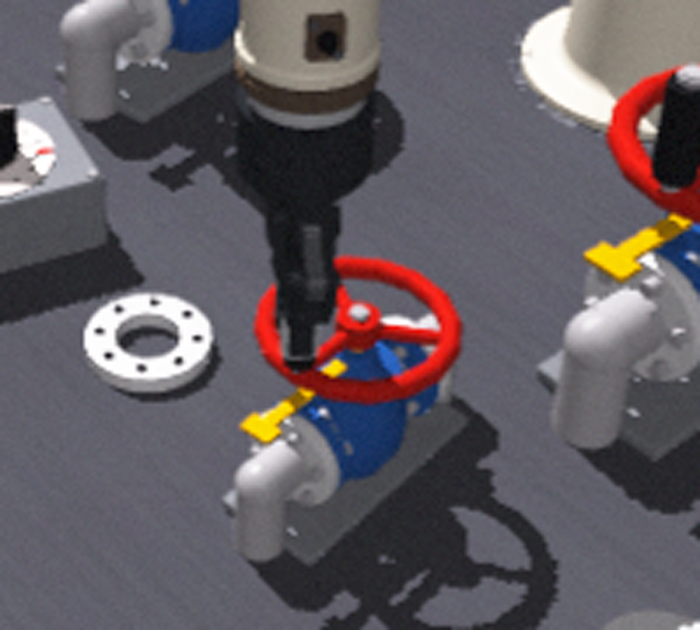

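```bash
cat > plan.py <<'E'
from h import *
C=np.array([.52663,.18409]);r=.058
R0=down(np.radians(56.35))
pr=[.04,.12,.23,.35,.48,.61,.74,.86,.95,1]
def plan(a0,a1,base=None):
    f=lambda a:np.array([C[0]+r*np.cos(np.radians(a)),C[1]+r*np.sin(np.radians(a)),0])
    b=f(a0) if base is None else np.array([*base,0])
    print(a0,a1,"["+", ".join("[[0, 0, 0], [0, %.3f, %.3f], 1]"%tuple(R0.inv().apply(f(a0+(a1-a0)*k)-b)[1:]/.12) for k in pr)+"]")
E
python3 - <<'E'
from plan import *
plan(8.5,90,[.5812,.1861])
for a in(90,180,270,0):plan(a,a+90)
E
```

```text
8.5 90 [[[0, 0, 0], [0, 0.078, -0.030], 1], [[0, 0, 0], [0, 0.115, -0.071], 1], [[0, 0, 0], [0, 0.156, -0.134], 1], [[0, 0, 0], [0, 0.190, -0.209], 1], [[0, 0, 0], [0, 0.212, -0.296], 1], [[0, 0, 0], [0, 0.217, -0.385], 1], [[0, 0, 0], [0, 0.206, -0.474], 1], [[0, 0, 0], [0, 0.181, -0.552], 1], [[0, 0, 0], [0, 0.154, -0.608], 1], [[0, 0, 0], [0, 0.136, -0.637], 1]]
90 180 [[[0, 0, 0], [0, -0.018, -0.025], 1], [[0, 0, 0], [0, -0.057, -0.071], 1], [[0, 0, 0], [0, -0.121, -0.125], 1], [[0, 0, 0], [0, -0.199, -0.171], 1], [[0, 0, 0], [0, -0.292, -0.203], 1], [[0, 0, 0], [0, -0.390, -0.215], 1], [[0, 0, 0], [0, -0.488, -0.208], 1], [[0, 0, 0], [0, -0.576, -0.183], 1], [[0, 0, 0], [0, -0.638, -0.154], 1], [[0, 0, 0], [0, -0.670, -0.135], 1]]
180 270 [[[0, 0, 0], [0, -0.025, 0.018], 1], [[0, 0, 0], [0, -0.071, 0.057], 1], [[0, 0, 0], [0, -0.125, 0.121], 1], [[0, 0, 0], [0, -0.171, 0.199], 1], [[0, 0, 0], [0, -0.203, 0.292], 1], [[0, 0, 0], [0, -0.215, 0.390], 1], [[0, 0, 0], [0, -0.208, 0.488], 1], [[0, 0, 0], [0, -0.183, 0.576], 1], [[0, 0, 0], [0, -0.154, 0.638], 1], [[0, 0, 0], [0, -0.135, 0.670], 1]]
270 360 [[[0, 0, 0], [0, 0.018, 0.025], 1], [[0, 0, 0], [0, 0.057, 0.071], 1], [[0, 0, 0], [0, 0.121, 0.125], 1], [[0, 0, 0], [0, 0.199, 0.171], 1], [[0, 0, 0], [0, 0.292, 0.203], 1], [[0, 0, 0], [0, 0.390, 0.215], 1], [[0, 0, 0], [0, 0.488, 0.208], 1], [[0, 0, 0], [0, 0.576, 0.183], 1], [[0, 0, 0], [0, 0.638, 0.154], 1], [[0, 0, 0], [0, 0.670, 0.135], 1]]
0 90 [[[0, 0, 0], [0, 0.025, -0.018], 1], [[0, 0, 0], [0, 0.071, -0.057], 1], [[0, 0, 0], [0, 0.125, -0.121], 1], [[0, 0, 0], [0, 0.171, -0.199], 1], [[0, 0, 0], [0, 0.203, -0.292], 1], [[0, 0, 0], [0, 0.215, -0.390], 1], [[0, 0, 0], [0, 0.208, -0.488], 1], [[0, 0, 0], [0, 0.183, -0.576], 1], [[0, 0, 0], [0, 0.154, -0.638], 1], [[0, 0, 0], [0, 0.135, -0.670], 1]]
```

Emit:
{"fn": "arm_command", "kwargs": {"commands": [[[0,0,0],[0,0.07,-0.03],1],[[0,0,0],[0,0.115,-0.07],1],[[0,0,0],[0,0.156,-0.134],1],[[0,0,0],[0,0.19,-0.21],1],[[0,0,0],[0,0.212,-0.296],1],[[0,0,0],[0,0.217,-0.385],1],[[0,0,0],[0,0.206,-0.474],1],[[0,0,0],[0,0.181,-0.552],1],[[0,0,0],[0,0.154,-0.608],1],[[0,0,0],[0,0.136,-0.637],1]]}}

```text
t: 17.32
tool_pos: [0.5272, 0.2421, 0.1693]
ee_rot: [0.677, 0.205, 0.676, -0.205]
ft_force: [2.8, -2.7, 4.5]
finger_gap: 0.231
```

```bash
python3 -c "
from h import *
arc([.52663,.18409],.058,90,n=1)"
```

```text
t 17.32 p [0.5272 0.2421 0.1693] psi 56.33 F [ 2.8 -2.7  4.5] gap 0.231 q [ 0.22  0.24  1.66 -0.    1.23 -0.76]
now r 0.058 ang 89.39
[[0,0,0],[0,-0.003,-0.004],1],
```

Tracking is good (89.4°, radius 58.0 mm, low force). I'll continue quarter by quarter.

Emit:
{"fn": "arm_command", "kwargs": {"commands": [[[0,0,0],[0,-0.018,-0.025],1],[[0,0,0],[0,-0.057,-0.071],1],[[0,0,0],[0,-0.121,-0.125],1],[[0,0,0],[0,-0.2,-0.17],1],[[0,0,0],[0,-0.292,-0.203],1],[[0,0,0],[0,-0.39,-0.215],1],[[0,0,0],[0,-0.488,-0.208],1],[[0,0,0],[0,-0.576,-0.183],1],[[0,0,0],[0,-0.638,-0.154],1],[[0,0,0],[0,-0.67,-0.135],1]]}}

```text
t: 18.15
tool_pos: [0.4688, 0.1842, 0.1692]
ee_rot: [0.676, 0.206, 0.677, -0.204]
ft_force: [-0.4, 2.6, 6.5]
finger_gap: 0.228
```

Emit:
{"fn": "arm_command", "kwargs": {"commands": [[[0,0,0],[0,-0.025,0.018],1],[[0,0,0],[0,-0.071,0.057],1],[[0,0,0],[0,-0.125,0.121],1],[[0,0,0],[0,-0.17,0.2],1],[[0,0,0],[0,-0.203,0.292],1],[[0,0,0],[0,-0.215,0.39],1],[[0,0,0],[0,-0.208,0.488],1],[[0,0,0],[0,-0.183,0.576],1],[[0,0,0],[0,-0.154,0.638],1],[[0,0,0],[0,-0.135,0.67],1]]}}

```text
t: 18.98
tool_pos: [0.5274, 0.126, 0.1691]
ee_rot: [0.676, 0.205, 0.677, -0.205]
ft_force: [-3.1, 0.7, 10.1]
finger_gap: 0.233
```

```bash
python3 -c "
from h import *
arc([.52663,.18409],.058,-90,n=1)"
```

```text
t 18.98 p [0.5274 0.126  0.1691] psi 56.27 F [-3.1  0.7 10.1] gap 0.233 q [ 0.01  0.15  1.77  0.    1.22 -0.97]
now r 0.05806 ang -89.25
[[0,0,0],[0,-0.003,-0.006],1],
```

Emit:
{"fn": "arm_command", "kwargs": {"commands": [[[0,0,0],[-0.002,0.018,0.025],1],[[0,0,0],[-0.004,0.057,0.071],1],[[0,0,0],[-0.006,0.121,0.125],1],[[0,0,0],[-0.008,0.2,0.17],1],[[0,0,0],[-0.01,0.292,0.203],1],[[0,0,0],[-0.012,0.39,0.215],1],[[0,0,0],[-0.014,0.488,0.208],1],[[0,0,0],[-0.015,0.576,0.183],1],[[0,0,0],[-0.015,0.638,0.154],1],[[0,0,0],[-0.015,0.67,0.135],1]]}}

```text
t: 19.82
tool_pos: [0.5848, 0.1848, 0.1694]
ee_rot: [0.676, 0.205, 0.677, -0.205]
ft_force: [2.9, -2.6, -1.3]
finger_gap: 0.227
```

Emit:
{"fn": "arm_command", "kwargs": {"commands": [[[0,0,0],[0,0.025,-0.018],1],[[0,0,0],[0,0.071,-0.057],1],[[0,0,0],[0,0.125,-0.121],1],[[0,0,0],[0,0.17,-0.2],1],[[0,0,0],[0,0.203,-0.292],1],[[0,0,0],[0,0.215,-0.39],1],[[0,0,0],[0,0.208,-0.488],1],[[0,0,0],[0,0.183,-0.576],1],[[0,0,0],[0,0.154,-0.638],1],[[0,0,0],[0,0.135,-0.67],1]]}}

```text
t: 20.65
tool_pos: [0.5253, 0.2421, 0.1695]
ee_rot: [0.676, 0.204, 0.678, -0.205]
ft_force: [2.2, -1.7, -14.8]
finger_gap: 0.237
```

```bash
python3 -c "
from h import *
arc([.52663,.18409],.058,90,n=1)"
```

```text
t 20.65 p [0.5253 0.2421 0.1695] psi 56.35 F [  2.2  -1.7 -14.8] gap 0.237 q [ 0.22  0.24  1.67  0.    1.24 -0.76]
now r 0.058 ang 91.27
[[0,0,0],[0,0.006,0.009],1],
```

Emit:
{"fn": "arm_command", "kwargs": {"commands": [[[0,0,0],[0.002,-0.018,-0.025],1],[[0,0,0],[0.004,-0.057,-0.071],1],[[0,0,0],[0.006,-0.121,-0.125],1],[[0,0,0],[0.008,-0.2,-0.17],1],[[0,0,0],[0.01,-0.292,-0.203],1],[[0,0,0],[0.01,-0.39,-0.215],1],[[0,0,0],[0.01,-0.488,-0.208],1],[[0,0,0],[0.01,-0.576,-0.183],1],[[0,0,0],[0.01,-0.638,-0.154],1],[[0,0,0],[0.01,-0.67,-0.135],1]]}}

```text
t: 21.48
tool_pos: [0.4688, 0.1835, 0.1694]
ee_rot: [0.676, 0.205, 0.677, -0.205]
ft_force: [-1.3, 2.3, -11.1]
finger_gap: 0.23
```

Emit:
{"fn": "arm_command", "kwargs": {"commands": [[[0,0,0],[0,-0.025,0.018],1],[[0,0,0],[0,-0.071,0.057],1],[[0,0,0],[0,-0.125,0.121],1],[[0,0,0],[0,-0.17,0.2],1],[[0,0,0],[0,-0.203,0.292],1],[[0,0,0],[0,-0.215,0.39],1],[[0,0,0],[0,-0.208,0.488],1],[[0,0,0],[0,-0.183,0.576],1],[[0,0,0],[0,-0.154,0.638],1],[[0,0,0],[0,-0.135,0.67],1]]}}

```text
t: 22.32
tool_pos: [0.5291, 0.126, 0.1694]
ee_rot: [0.677, 0.206, 0.677, -0.205]
ft_force: [-2.4, 5.3, -6.1]
finger_gap: 0.232
```

```bash
python3 -c "
from plan import *
arc([.52663,.18409],.058,-90,n=1)
plan(270,368.5)"
```

```text
t 22.32 p [0.5291 0.126  0.1694] psi 56.26 F [-2.4  5.3 -6.1] gap 0.232 q [ 0.01  0.15  1.77  0.    1.22 -0.97]
now r 0.05816 ang -87.57
[[0,0,0],[0,-0.011,-0.018],1], 
270 368.5 [[[0, 0, 0], [0, 0.019, 0.027], 1], [[0, 0, 0], [0, 0.063, 0.077], 1], [[0, 0, 0], [0, 0.134, 0.134], 1], [[0, 0, 0], [0, 0.222, 0.181], 1], [[0, 0, 0], [0, 0.326, 0.209], 1], [[0, 0, 0], [0, 0.434, 0.214], 1], [[0, 0, 0], [0, 0.540, 0.196], 1], [[0, 0, 0], [0, 0.632, 0.158], 1], [[0, 0, 0], [0, 0.695, 0.117], 1], [[0, 0, 0], [0, 0.727, 0.091], 1]]
```

```bash
python3 -c "
from plan import *
plan(273,367)"
```

```text
273 367 [[[0, 0, 0], [0, 0.020, 0.025], 1], [[0, 0, 0], [0, 0.064, 0.070], 1], [[0, 0, 0], [0, 0.134, 0.123], 1], [[0, 0, 0], [0, 0.219, 0.164], 1], [[0, 0, 0], [0, 0.319, 0.190], 1], [[0, 0, 0], [0, 0.421, 0.194], 1], [[0, 0, 0], [0, 0.523, 0.176], 1], [[0, 0, 0], [0, 0.611, 0.140], 1], [[0, 0, 0], [0, 0.672, 0.103], 1], [[0, 0, 0], [0, 0.703, 0.078], 1]]
```

Emit:
{"fn": "arm_command", "kwargs": {"commands": [[[0,0,0],[0,0.02,0.025],1],[[0,0,0],[0,0.064,0.07],1],[[0,0,0],[0,0.134,0.123],1],[[0,0,0],[0,0.22,0.164],1],[[0,0,0],[0,0.319,0.19],1],[[0,0,0],[0,0.421,0.194],1],[[0,0,0],[0,0.523,0.176],1],[[0,0,0],[0,0.611,0.14],1],[[0,0,0],[0,0.672,0.103],1],[[0,0,0],[0,0.703,0.078],1]]}}

```text
t: 23.15
tool_pos: [0.5841, 0.1919, 0.1695]
ee_rot: [0.679, 0.205, 0.675, -0.204]
ft_force: [7.1, -1.4, -11.9]
finger_gap: 0.238
```

```bash
python3 -c "
from plan import *
arc([.52663,.18409],.058,8.6,n=1)
i=manip.camera_info('wrist');im=manip.read_camera('wrist');cv2.imwrite('pics/w10.png',im[:,:,::-1]);st()"
```

```text
t 23.15 p [0.5841 0.1919 0.1695] psi 56.34 F [  7.1  -1.4 -11.9] gap 0.238 q [ 0.12  0.33  1.56 -0.    1.25 -0.86]
now r 0.05801 ang 7.76
[[0,0,0],[0,0.005,-0.005],1], 
t 23.2 p [0.584  0.1927 0.1695] psi 56.36 F [  8.    1.4 -12.6] gap 0.234 q [ 0.12  0.33  1.56  0.    1.25 -0.86]
```

View pics/w10.png

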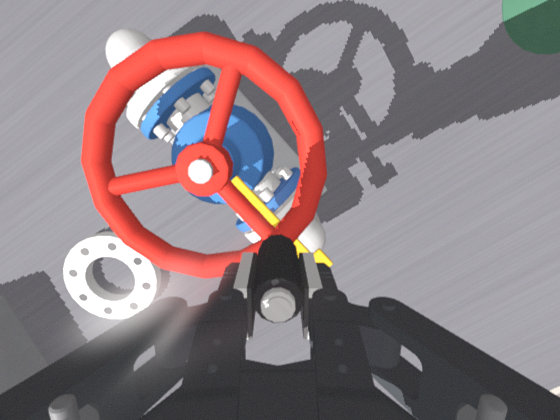

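Emit:
{"fn": "arm_command", "kwargs": {"commands": [[[0,0,0],[0.003,0.003,0.003],1],[[0,0,0],[0.006,0.006,0.006],1],[[0,0,0],[0.01,0.01,0.01],1],[[0,0,0],[0.012,0.011,0.012],1],[[0,0,0],[0.012,0.011,0.012],1],[[0,0,0],[0.012,0.011,0.012],1],[[0,0,0],[0.012,0.011,0.012],1],[[0,0,0],[0.012,0.011,0.012],1],[[0,0,0],[0.012,0.011,0.012],1],[[0,0,0],[0.012,0.011,0.012],1]]}}

```text
t: 24.03
tool_pos: [0.5844, 0.1913, 0.1692]
ee_rot: [0.677, 0.205, 0.676, -0.205]
ft_force: [-3.6, 1.3, 4.9]
finger_gap: 0.234
```

```bash
cat > ang.py <<'E'
from h import *
def spokes(im,i,C):
    # wheel phase: polar sample of redness between r .022 and .046 at z .122 about vision centre
    hsv=cv2.cvtColor(im,cv2.COLOR_BGR2HSV)
    m=(((hsv[...,0]<8)|(hsv[...,0]>172))&(hsv[...,1]>120)&(hsv[...,2]>50)).astype(np.float32)
    A=np.radians(np.arange(0,360,.25));out=[]
    prof=np.zeros(len(A))
    for r in np.linspace(.024,.044,15):
        pp=np.array([proj("wrist",[C[0]+r*np.cos(a),C[1]+r*np.sin(a),.122],i) for a in A],np.float32)
        prof+=cv2.remap(m,pp[:,0].reshape(1,-1),pp[:,1].reshape(1,-1),1)[0]
    return np.angle((prof*np.exp(3j*A)).sum())/3*180/np.pi, prof
E
python3 - <<'E'
from ang import *
import pickle
arc([.52663,.18409],.058,8.6,n=1)
i=manip.camera_info('wrist');im=manip.read_camera('wrist')[:,:,::-1].copy();cv2.imwrite('pics/w11.png',im);pickle.dump(i,open('w11.pkl','wb'))
i9=pickle.load(open('w9.pkl','rb'));im9=cv2.imread('pics/w9.png')
def hub(im,i):
    # white hub cap centroid
    x=im[155:190,183:217];ys,xs=np.nonzero(x.min(2)>170);u,v=xs.mean()+183,ys.mean()+155
    return ray("wrist",u,v,.136,i)[:2],(u,v)
for n,I,J in(("stop",im9,i9),("now",im,i)):
    C,uv=hub(I,J);a,_=spokes(I,J,C);print(n,C,uv,"phase",a, "fixedC",spokes(I,J,np.array([.5257,.1852]))[0])
E
```

```text
t 24.03 p [0.5844 0.1913 0.1692] psi 56.3 F [-3.6  1.3  4.9] gap 0.234 q [ 0.12  0.33  1.56  0.    1.25 -0.86]
now r 0.05817 ang 7.13
[[0,0,0],[0,0.008,-0.009],1], 
stop [0.52536284 0.18496054] (np.float64(197.93449781659388), np.float64(172.4868995633188)) phase 8.660332919230196 fixedC 8.668718281845834
now [0.52542302 0.18499888] (np.float64(200.13725490196077), np.float64(170.4400871459695)) phase 7.224287427280195 fixedC 7.241840058876751
```

Emit:
{"fn": "arm_command", "kwargs": {"commands": [[[0,0,0],[-0.001,0.004,-0.004],1],[[0,0,0],[-0.003,0.008,-0.008],1],[[0,0,0],[-0.004,0.012,-0.012],1],[[0,0,0],[-0.004,0.012,-0.012],1],[[0,0,0],[-0.004,0.012,-0.012],1],[[0,0,0],[-0.004,0.012,-0.012],1],[[0,0,0],[-0.004,0.012,-0.012],1],[[0,0,0],[-0.004,0.012,-0.012],1],[[0,0,0],[-0.004,0.012,-0.012],1],[[0,0,0],[-0.004,0.012,-0.012],1]]}}

```text
t: 24.92
tool_pos: [0.5841, 0.1927, 0.1692]
ee_rot: [0.677, 0.205, 0.676, -0.205]
ft_force: [-1.8, -2.0, 6.2]
finger_gap: 0.234
```

Run:
```python
from ang import *
arc([.52663,.18409],.058,8.6,n=1)
i=manip.camera_info('wrist');im=manip.read_camera('wrist')[:,:,::-1].copy();cv2.imwrite('pics/w12.png',im)
print(spokes(im,i,np.array([.5257,.1852]))[0])
```

```text
t 24.92 p [0.5841 0.1927 0.1692] psi 56.3 F [-1.8 -2.   6.2] gap 0.234 q [ 0.12  0.33  1.56 -0.    1.25 -0.86]
now r 0.05814 ang 8.53
[[0,0,0],[0,-0.000,-0.001],1], 
8.491241651383737
```

Emit:
{"fn": "arm_command", "kwargs": {"commands": [[[0,0,0],[0,0.001,-0.001],1],[[0,0,0],[0,0.001,-0.001],1],[[0,0,0],[0,0.001,-0.001],1],[[0,0,0],[0,0.001,-0.001],1],[[0,0,0],[0,0.001,-0.001],1],[[0,0,0],[0,0.001,-0.001],1],[[0,0,0],[0,0.001,-0.001],1],[[0,0,0],[0,0.001,-0.001],1],[[0,0,0],[0,0.001,-0.001],1],[[0,0,0],[0,0.001,-0.001],1]]}}

```text
t: 25.8
tool_pos: [0.5841, 0.1929, 0.1693]
ee_rot: [0.677, 0.205, 0.676, -0.205]
ft_force: [-1.9, -2.0, 6.0]
finger_gap: 0.234
```

Run:
```python
from ang import *
arc([.52663,.18409],.058,8.6,n=1)
i=manip.camera_info('wrist');im=manip.read_camera('wrist')[:,:,::-1].copy()
print(spokes(im,i,np.array([.5257,.1852]))[0])
t=manip.read_camera("top");cv2.imwrite("pics/top1.png",t[:,:,::-1])
```

```text
t 25.8 p [0.5841 0.1929 0.1693] psi 56.3 F [-1.9 -2.   6. ] gap 0.234 q [ 0.12  0.33  1.56 -0.    1.25 -0.86]
now r 0.05817 ang 8.7
[[0,0,0],[0,-0.002,-0.000],1], 
8.714561900664892
```

View pics/top1.png

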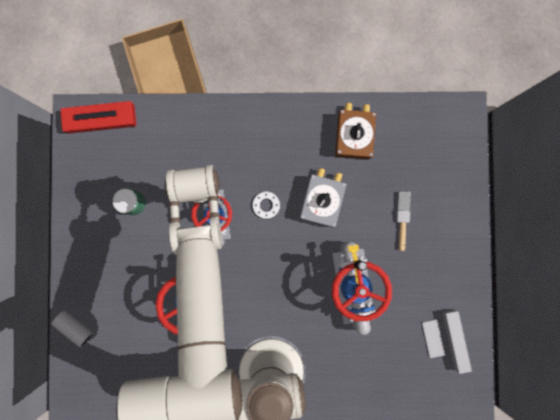

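The flange (266, 205), tin (127, 202) and brush (403, 220) have not moved. The dial at (323, 200) still points at the red mark. The wheel phase is 8.71° against 8.67° at the stop, so I'm handing in.

```bash
python3 -c "
from workcell import manip
print(manip.hand_in())"
```

```text
the job is handed in; nothing more can be done
None
```

The back-purge is ready, and I handed the job in at about 26 s of the 72 s allowed. The hand-in gives no verdict, so what follows rests on my own measurements.

- **Dial:** I turned the grey panel's dial about 67° clockwise to the red mark. After release the pointer measured 146.2–146.4° and the mark 146.6°.
- **Valve:** I used the smallest of the three valves and closed it clockwise about 252°. It then stopped at the yellow tab: about 22 N on the handle moved it only about 0.2 mm. I backed it off two full turns.
- **Final position:** The wheel's spokes read 8.71°, against 8.67° at the stop. I kept count of the two turns from the arm's path. The gripper still holds the handle at rest, with about 7 N at the wrist.
- **Bystanders:** The flange, tin and brush look unmoved in the last top view.

Two small disagreements came up along the way:

- **Red mark:** it measured 45 mm from the dial's axis instead of 40 mm. That does not change its direction.
- **Wheel centre:** the camera and the arm's path differed by about 1.4 mm. I used the arm's path to drive the handle and compared spoke angles by camera at the stop and at the end.

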